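Clear the stray cork and close the bottle case

ROBOT

A 6-joint arm with a two-finger parallel gripper is mounted at the origin on a cart in front of the work surface, level with it; the furniture and walls round the work are solid. World frame = base frame: x ahead of the robot, y to its left, z up, the work surface at z = 0. Lengths are in m, angles in degrees, forces in N, time in s.
With the tool pointing down it reaches from about 0.35 to 0.875 m from the base axis. Payload 4.2 kg.
Tool frame: the origin (TCP) lies midway between the tips of the shut fingers; the grasp point (between the pads) lies 19 mm behind it (r.pinch_z is the distance from the TCP to the grasp point, in m); z points along the fingers, y is the line along which they close (so a half turn about z gives the same grasp; the last joint's range is limited). The gripper opens to 87 mm and grips with 3 to 60 N. Pads are 19 mm wide; open, the fingers measure 117 mm over their backs; the gripper's body (75 mm by 190 mm) begins 51 mm behind the grasp point.
Start: joints at [84.66, 22.042, 0.453, 0, -68.411, -14.817], TCP at [0.215, 0.587, 0.223] pointing down, gripper open.
Joint ranges: [-179.83, 179.83], [-69.29, 118.12], [-61.27, 80.66], [-181.25, 117.63], [-171.15, -9.14], [-177.46, 177.46]. Speed limits (degrees/s): [159.86, 159.86, 180, 180, 180, 180].

INTERFACE

Orientations are given as a 3x3 rotation matrix whose columns are the frame's x, y, z axes.
In Python, from station import r, imaging, models gives the robot as it stands. The module is installed in compiled form; this text tells all that it offers.
- The arm moves only by the tool apply_moves, never from a script. Its argument "moves" is a list of rows, each a list of 2 entries, a list of its own where there are three numbers: the shift along the tool's x, y, z in m, then the turn about the tool's z in degrees. A call has 1 to 5 rows; each row shifts and turns the commanded pose from where the row before left it, along the tool's axes as they then stand; what a row does not reach is not made up. A row lasts 1/12 s, in which the tool goes at most 41.7 mm and 7.16 degrees, less where a joint would pass 70% of its speed; a pose out of reach is approached as far as the arm can. A call is refused whole if a number of a shift passes 0.0417 or a number of a turn 7.16, either way. A call with a gripper value outside its range is refused whole. "hand" is the finger opening in m, from 0 to 0.087, set as the call begins (left out, the last holds). The fingers move at their own pace and stop on an object; the grip force is fixed at half the most. Time passes only in rows, so rows that do not move let the fingers close. It gives the time, the measured TCP pose, the force, the opening and the grip force at its end, in the units of the state.
- r.sense(): the state, without advancing time (a new reading comes with each control period).
- imaging.capture(name): name is "scene" or "top"; returns a dict with "frame" (420x560x3 uint8, blue, green, red), "intrinsics" (3x3 intrinsics, pixels), "dist" ([k1, k2, p1, p2, k3] as OpenCV has them; the pictures are not rectified), "eye" and "orientation" of the camera in the world. Camera axes: x right, y down, z forward; pixel columns grow to the right and rows downward; lengths in m; the calibration is good to about 2 mm. A picture is of the moment at which its call begins. There is no depth.
- r.finish_job(): hands the job in; it is judged then, once.
Trained networks look in a picture, given as the dict that the camera call returned (one of the last four; its "shot" number tells which), for a name from the list of things; names that differ only in an ending like _2 or _b are one class to them, and where a whole thing is asked for, a point or a joint stands for the part that bears it (a point fixed in the world has none). Each returns a list of dicts, best first, with "confidence" (0 to 1); they miss things now and then, are a little off and sometimes report something else, mostly with a low value. They report only what shows in the picture. A call takes as long as a camera call. They do not tell look-alikes from the thing itself.
- models.cut_out(picture, target): "region" (420x560 bool, what is visible of it) and "extent" ([left, top, width, height] as shares, 0 to 1, of the picture: columns of its width, rows of its height, round what is visible of it).
- models.place_of(picture, target): "at" ([column, row] as shares, 0 to 1, of the picture: columns of its width, rows of its height: a listed point, or the origin of a listed thing).
The state is a dict: "time_s": time; "joints": joint angles; "joint_velocities": joint speeds; "effort": joint torques, N m; "tcp_pos": TCP position; "ee_rot": TCP orientation; "wrist_force": force on the tool from outside, world axes, zero at the start; "moment": the same for the moment, N m; "gripper_width": opening from 0.0 (shut) to 1.0 (fully open); "gripper_force": force on a finger pad.
Only numpy, scipy, OpenCV 4.12 (cv2) and the standard library are available. Lean on these libraries where they do the work, as an engineer would, in place of code of your own. Each camera call takes 0.05 s, during which the arm holds its last target. There are 200 camera calls.

TASK

A used cork has dropped into the slot beside the bottle in the open wooden case, so the lid cannot close. Take that cork out and put it in the bowl with the other used corks; then fit the lid: hold it sloping, hook its thin tongue under the case's lip, and swing its far side gently down until it lies flat and fully home on the rim, the strip under it in the slot. Let go of it, leave the bottle in the case, and do not knock over the wine glass or the candle.

Things in the scene. Friction and masses are not known exactly. Their poses are not given: they have to be found in the camera images.
- bottle_case: Open case of pale wood, fixed on the bar, 106 (x) by 198 mm (y). Origin: centre of its underside; +x points from the near wall, which carries the lip, to the far wall; z up. Walls 8 mm; inner faces x = -45 (near), x = 45 (far), y = +-91 mm (ends). Far and end walls end at the rim, z = 60 mm. A bottle lies inside along y (axis x = -12, z = 34, top z = 58 mm).
- case_lip (a point): Middle of the lower free edge of the lip (case frame -32.5, 0, 75 mm). The lip is a board over the case's whole length on top of the taller near wall, from x = -53 to -32.5 mm, underside z = 75, top z = 82 mm, square to the case. The pocket under it is 12.5 mm deep and 15 mm high.
- case_seat (a point): On the ledge under the lip (case frame -42.5, 0, 60 mm; axes as the case): the middle of the lid tongue's lower edge (the lid's origin) lies here when the lid is home. The ledge runs from x = -45 to -37 mm at rim height, z = 60 mm; the space between ledge and far wall is open.
- case_slot (a point): Middle of the slot's mouth (case frame 29, 0, 48 mm). The slot, x = 20 to 38 mm, runs along the whole case between two rails (x = 14 to 20 and 38 to 45 mm, tops z = 48 mm), beyond the bottle and 12 mm below the rim; it takes the lid's keeper strip.
- case_lid: Loose lid of pale wood, 100 (x) by 198 mm (y), 0.15 to 0.31 kg. Origin: middle of the tongue's lower edge; +x from tongue to far edge, y along the tongue, z out of its upper side. Tongue: the first 17 mm, 5 mm thick (z 0 to 5); the rest 8 mm thick. At first it rests on tongue and keeper strip on the bar, far side up, sloping about 21.5 degrees (pitch -0.375).
- lid_pull (a point): Middle of the lid's darker pull bar (lid frame 54, 0, 21 mm), the place to grip: along y, 14 mm thick (x 47 to 61), 90 mm long, z = 8 to 32 mm, on a flat base 18 mm wide that ends at z = 11.5 mm; axes as the lid.
- lid_keeper (a point): Middle of the lower side of the keeper strip (lid frame 69.5, 0, -26 mm): a darker strip under the lid, 7 mm thick (x 66 to 73), 172 mm long, from z = 0 to -26 mm. With the lid home it stands in the case's slot, with 2.5 mm play towards the lip, 5 mm away from it and 5 mm each way along y.
- lid_far_edge (a point): Lower side of the lid near its far edge (lid frame 98, 0, 0 mm); it lies on the far wall's top when the lid is home.
- slot_cork: The stray cork: plain straight cylinder, 24 mm across, 46 mm long, loose, 12 g. It lies along the case (y) in the mouth of the slot, on the edges of the two rails, its upper side 8 mm above the rim. Origin: centre of one end; its z axis runs along the cork.
- cork_mid (a point): Centre of the stray cork, at the start 56 mm above the bar.
- cork_bowl: Round dark wooden bowl, loose, 148 mm across the rim, 46 mm high, walls 6 mm, with two other used corks (red ends) in it. Origin: centre of its underside, z up.
- liqueur_bottle: Small glass bottle lying along y in the case, 47 mm thick, 166 mm long; origin at the centre of its foot, z axis along it. It stays there.
- wine_glass: Stemmed wine glass, 83 mm wide, 207 mm high, standing at the back of the bar; origin at the centre of its foot, z up.
- pillar_candle: Cream pillar candle, 64 mm wide, 94 mm high, standing at the back of the bar; origin at the centre of its foot, z up.
There are look-alikes about, which are no part of the job. Of the things that look like the pillar_candle, the larger one is meant.

How it is judged:
By the outcome, as a careful person would: the job done as asked, in the order asked, and still so for the second after the job is handed in, with the robot touching nothing.
It also fails if it takes over 61 s, if anything falls off the work surface, if the arm or the gripper's body presses on something with over 40 N, if the wrist force passes 120 N, or if a joint passes its speed limit or range.

## Working session

There is one attempt and no reset: what is moved stays moved. The work goes in short steps, Python scripts to look and compute and a tool call to move; the robot and the scene stay as the last step left them, time stands still between calls to the robot, and variables do not carry over. Pictures are saved under pics/ and viewed, at most 10 in all, crops included, and the job is handed in when it is done.

Besides the shell and the picture viewer there is one more tool, called after "Call:" in YAML: its name, and indented under it one key for each argument. apply_moves: Moves the arm, as the interface text tells. Its arguments: {"type":"object","properties":{"moves":{"type":"array"},"hand":{"type":"number"}},"required":["moves"]}

```bash
mkdir -p pics
cat > h.py <<'E'
import numpy as np, cv2
from station import r, imaging, models
def cap(n,save=None):
    p=imaging.capture(n)
    if save: cv2.imwrite('pics/'+save,p["frame"])
    return p
def ray(p,px):
    K=np.array(p["intrinsics"],float);d=np.array(p["dist"],float)
    u=cv2.undistortPoints(np.array([[px]],float),K,d)[0,0]
    v=np.array(p["orientation"])@np.array([u[0],u[1],1]); return np.array(p["eye"]),v
def atz(p,px,z):
    e,v=ray(p,px); return e+v*(z-e[2])/v[2]
def tri(rs):
    A=np.zeros((3,3));b=np.zeros(3)
    for e,v in rs:
        v=v/np.linalg.norm(v);M=np.eye(3)-np.outer(v,v);A+=M;b+=M@e
    x=np.linalg.solve(A,b)
    res=[np.linalg.norm(np.cross(x-e,v/np.linalg.norm(v))) for e,v in rs]
    return x,max(res)
def proj(p,X):
    R=np.array(p["orientation"]);e=np.array(p["eye"])
    rv,_=cv2.Rodrigues(R.T)
    return cv2.projectPoints(np.array(X,float).reshape(-1,3),rv,-R.T@e,np.array(p["intrinsics"],float),np.array(p["dist"],float))[0].reshape(-1,2)
def place(p,t):
    return [(np.array(q["at"])*[560,420],round(q["confidence"],2)) for q in models.place_of(p,t)]
E
python3 - <<'E'
from h import *
np.set_printoptions(precision=4,suppress=True)
P=[cap("scene","s0.png"),cap("top","t0.png")]
for p in P: print(p["eye"],np.array(p["orientation"])[:,2])
for t in "bottle_case case_lip case_seat case_slot case_lid lid_pull lid_keeper lid_far_edge slot_cork cork_mid cork_bowl liqueur_bottle wine_glass pillar_candle".split():
    q=[place(p,t) for p in P]
    print(t,[[(a[0].round(1).tolist(),a[1]) for a in x] for x in q])
    if q[0] and q[1]: print('   tri',*tri([ray(P[i],q[i][0][0]) for i in (0,1)]))
s=r.sense();print(s,r.pinch_z)
E
```

```text
[-0.2033 -0.6879  0.8054] [ 0.612   0.5976 -0.5181]
[-0.0133  0.0047  1.3279] [ 0.4527  0.1099 -0.8849]
bottle_case [[([292.3, 254.1], 0.69)], [([311.8, 245.2], 0.66), ([309.6, 245.2], 0.36)]]
   tri [ 0.5889  0.0173 -0.0174] 0.004522538432992085
case_lip [[([283.9, 239.5], 0.95)], [([311.4, 241.1], 0.9), ([218.4, 220.9], 0.34)]]
   tri [0.5621 0.0237 0.0574] 0.0023548023116889047
case_seat [[([368.0, 259.9], 0.45)], [([310.3, 246.0], 0.66)]]
   tri [ 0.7039 -0.0701 -0.082 ] 0.12861554834771438
case_slot [[([299.1, 237.0], 0.93)], [([321.1, 227.3], 0.88)]]
   tri [0.617  0.0047 0.0496] 0.003512185068103742
case_lid [[([221.0, 222.5], 0.89)], [([214.5, 239.3], 0.59)]]
   tri [0.5261 0.3199 0.001 ] 0.0037768609742821245
lid_pull [[([227.2, 209.7], 0.8), ([365.4, 259.0], 0.65)], [([217.0, 220.9], 0.94)]]
   tri [0.5679 0.3234 0.0395] 0.001180103954557363
lid_keeper [[([234.6, 214.4], 0.65)], [([221.4, 217.2], 0.69)]]
   tri [0.6001 0.3219 0.005 ] 0.0009126617356018517
lid_far_edge [[([372.1, 297.7], 0.66), ([241.9, 205.2], 0.56)], [([225.1, 209.4], 0.68), ([223.3, 215.2], 0.61)]]
   tri
[... 761 characters left out ...]
6.7], 0.55), ([119.9, 206.6], 0.55), ([214.6, 238.2], 0.15)]]
   tri [ 0.7216  0.3172 -0.0016] 0.0022333000744867797
{'time_s': 1.5, 'joints': array([ 84.6598,  22.0437,   0.4527,  -0.0006, -68.4076, -14.8147]), 'joint_velocities': array([ 0.0188, -0.0239, -0.0595, -0.028 , -0.0017,  0.1429]), 'effort': array([ -0.0002, -39.0464,  18.7623,   4.2244,   0.0154,  -0.    ]), 'tcp_pos': array([0.2153, 0.5867, 0.2225]), 'ee_rot': array([[ 0.9388, -0.3446, -0.    ],
       [-0.3446, -0.9388,  0.    ],
       [-0.    , -0.    , -1.    ]]), 'wrist_force': array([ 0.0582, -0.2766,  0.1718]), 'moment': array([ 0.0337,  0.0173, -0.0149]), 'gripper_force': 0.0, 'gripper_width': 0.9962085592242005} 0.0187
```

View pics/s0.png

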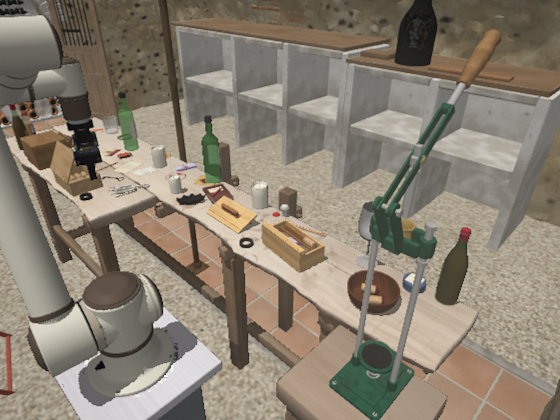

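View pics/t0.png

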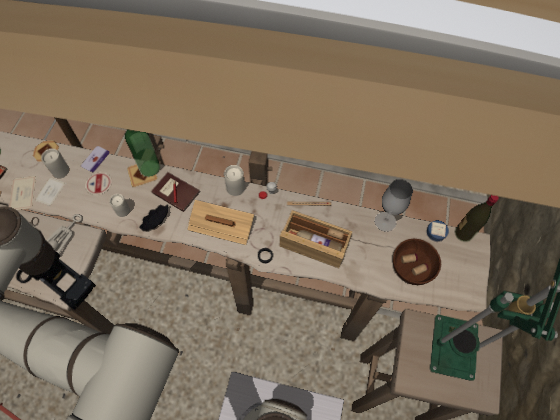

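Run:
```python
from h import *
a=cv2.imread('pics/t0.png')[195:275,180:360]; b=cv2.imread('pics/s0.png')[185:275,200:335]
a=cv2.resize(a,None,fx=4.2,fy=4.2,interpolation=cv2.INTER_CUBIC)[:, :756]
cv2.imwrite('pics/ct.png',a)
b=cv2.resize(b,None,fx=5.5,fy=5.5,interpolation=cv2.INTER_CUBIC); cv2.imwrite('pics/cs.png',b); print(a.shape,b.shape)
```

```text
(336, 756, 3) (495, 742, 3)
```

View pics/ct.png

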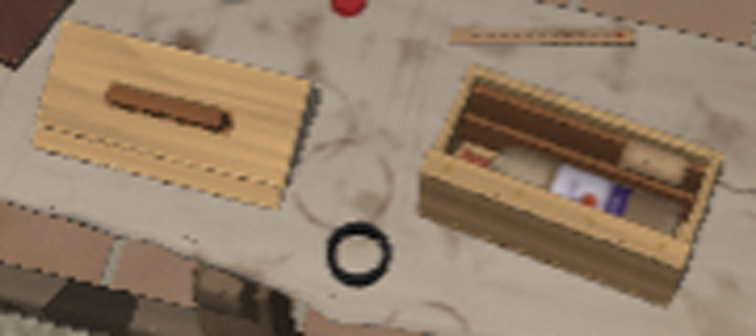

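View pics/cs.png

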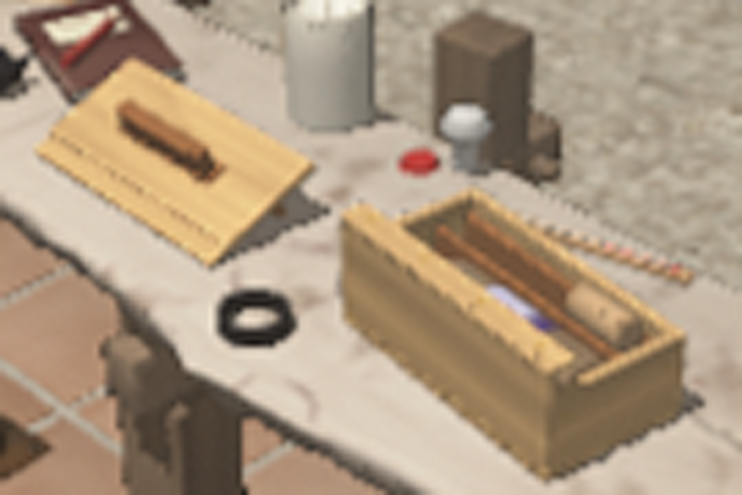

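```bash
cat >> h.py <<'E'
from scipy.optimize import least_squares, minimize
from scipy.spatial.transform import Rotation as Rn
CASE=np.array([[x,y,z] for y in(-99,99) for x,z in((-53,0),(53,0),(53,60),(-53,82),(-32.5,82))])/1e3
LID=np.array([[x,y,z] for y in(-99,99) for x,z in((0,0),(0,5),(17,8),(100,8),(100,0))]+[[x,y,z] for y in (-86,86) for x in(66,73) for z in(-26,)]+[[x,y,32] for x in (47,61) for y in (-45,45)])/1e3
def T(P,q): # q=x,y,yaw,pitch,z
    return Rn.from_euler('ZY',[q[2],q[3]]).apply(P)+[q[0],q[1],q[4]]
def pfit(views,q0,n=3,extra=(0,0)):
    # views: list of (pic, model pts, px)
    def f(v):
        q=np.r_[v,extra] if n==3 else v
        return np.concatenate([(proj(p,T(np.array(M)/1e3,q))-np.array(px)).ravel() for p,M,px in views])
    s=least_squares(f,q0,loss='soft_l1'); return s.x,f(s.x).reshape(-1,2)
def sil(p,pts,S=4):
    m=np.zeros((420*S,560*S),np.uint8)
    cv2.fillConvexPoly(m,cv2.convexHull(((proj(p,pts)+.5)*S).round().astype(np.int32)),1)
    return cv2.resize(m.astype(np.float32),(560,420),interpolation=cv2.INTER_AREA)
E
python3 - <<'E'
from h import *
np.set_printoptions(precision=4,suppress=True)
s,t=cap("scene"),cap("top")
ct=lambda L:[(a/4.2+180-.4,b/4.2+195-.4) for a,b in L]
cs=lambda L:[(a/5.5+200-.4,b/5.5+185-.4) for a,b in L]
C=[(53,99,60),(53,-99,60),(-53,-99,0),(-53,99,82),(-53,-99,82)]
v=[(t,C,ct([(470,68),(720,155),(668,305),(422,165),(685,264)])),
   (s,C+[(53,-99,0),(-32.5,-99,82)],cs([(475,190),(684,335),(547,478),(343,212),(549,374),(682,398),(573,359)]))]
q,res=pfit(v,[.59,.017,0]);print('case',q,np.degrees(q[2]));print(res.round(1).tolist())
L=[(0,99,5),(0,-99,5),(100,99,8),(100,-99,8)]
w=[(t,L,ct([(36,146),(280,207),(66,22),(318,82)])),(s,L,cs([(38,152),(210,265),(130,58),(314,165)]))]
ql,res=pfit(w,[.526,.32,0],extra=(-.375,0));print('lid',ql,np.degrees(ql[2]));print(res.round(1).tolist())
for nm,M,q0,ex in(("bottle_case",CASE,q,[0,0]),("case_lid",LID,ql,[-.375,0])):
    ms=[]
    for p in(s,t):
        c=models.cut_out(p,nm); print(nm,[(x["confidence"],int(x["region"].sum())) for x in c])
        ms.append(max(c,key=lambda x:x["confidence"])["region"].astype(np.float32))
    def f(v,parts=False):
        qq=np.r_[v*[1,1,1],ex]; o=[1-np.minimum(a,m).sum()/np.maximum(a,m).sum() for a,m in((sil(p,T(M,qq)),m) for p,m in zip((s,t),ms))]
        return o if parts else sum(o)
    z=minimize(f,q0,method='Nelder-Mead',options=dict(initial_simplex=[q0,q0+[.004,0,0],q0+[0,.004,0],q0+[0,0,.03]],xatol=1e-4,fatol=1e-4))
    print(nm,'point',f(q0,True),'sil',z.x,np.degrees(z.x[2]),f(z.x,True))
for nm in("cork_bowl","slot_cork","wine_glass"):
  for p,n in((s,'s'),(t,'t')):
    for x in models.cut_out(p,nm): print(nm,n,x["confidence"],(np.array(x["extent"])*[560,420,560,420]).round(1))
E
```

```text
case [ 0.5882  0.0142 -0.1428] -8.181591934846367
[[-0.0, -1.6], [1.1, -0.8], [0.0, 0.9], [-1.0, 1.0], [-0.3, 0.6], [0.0, -0.9], [0.8, -0.6], [-0.4, 1.2], [-0.6, -0.2], [0.1, -0.9], [-0.0, 2.8], [0.9, -0.7]]
lid [ 0.5313  0.3156 -0.0285] -1.6317315597726116
[[-0.9, 0.3], [0.5, 1.2], [-0.0, -0.5], [-0.6, -0.1], [-0.7, -0.2], [0.4, 0.4], [0.9, 0.0], [0.6, -0.3]]
bottle_case [(0.75, 1924)]
bottle_case [(0.84, 1917)]
bottle_case point [np.float32(0.12477732), np.float32(0.26646048)] sil [ 0.5884  0.0162 -0.147 ] -8.419624362465981 [np.float32(0.119035244), np.float32(0.2667992)]
case_lid []Traceback (most recent call last):
  File "<stdin>", line 17, in <module>
ValueError: max() iterable argument is empty
```

```bash
cat >> h.py <<'E'
QC=np.array([.5883,.0155,-.146]); QL=np.array([.5313,.3156,-.0285])
def go(xyz,yaw_y=None):
    """delta in tool frame now; turn needed first so tool y azimuth = yaw_y (deg, mod 180)"""
    s=r.sense();R=np.array(s["ee_rot"]);p=np.array(s["tcp_pos"]);a=np.degrees(np.arctan2(R[1,1],R[0,1]));t=0
    if yaw_y is not None: t=-(((yaw_y-a)+90)%180-90)
    R2=R@Rn.from_euler('z',t,degrees=True).as_matrix()
    print('tcp',p.round(4),'az',round(a,2),'turn',round(t,2),'shift mm',((R2.T@(np.array(xyz)-p))*1e3).round(1),'F',np.round(s["wrist_force"],1),'t',round(s["time_s"],2))
def incase(X,q=None):
    q=QC if q is None else q
    return Rn.from_euler('z',-q[2]).apply(np.array(X)-[q[0],q[1],0])*1e3
def fromcase(c,q=None):
    q=QC if q is None else q
    return Rn.from_euler('z',q[2]).apply(np.array(c)/1e3)+[q[0],q[1],0]
E
python3 - <<'E'
from h import *
np.set_printoptions(precision=4,suppress=True)
s,t=cap("scene"),cap("top")
for p in(s,t):
    for q in place(p,"cork_mid"): print('mid',q,incase(atz(p,q[0],.056)))
    for q in place(p,"slot_cork"): print('end',q,incase(atz(p,q[0],.056)))
# hand picked cork visible ends: top crop & scene crop, upper surface z=.066
for n,p,k,o,L in(('t',t,4.2,(180,195),[(622,150),(684,172),(655,160)]),('s',s,5.5,(200,185),[(573,285),(640,330),(605,308)])):
    for a,b in L: print(n,incase(atz(p,(a/k+o[0]-.4,b/k+o[1]-.4),.062)))
for nm in("slot_cork","cork_bowl","wine_glass","pillar_candle","case_lid"):
  for p,n in((s,'s'),(t,'t')):
    for x in models.cut_out(p,nm): print(nm,n,round(x["confidence"],2),(np.array(x["extent"])*[560,420,560,420]).round(1))
# bowl rim fit
for p,n in((s,'s'),(t,'t')):
    c=models.cut_out(p,"cork_bowl")
    if c:
        e=np.array(c[0]["extent"])*[560,420,560,420]
        def f(v):
            th=np.linspace(0,6.28,60);P=np.vstack([np.c_[v[0]+.074*np.cos(th),v[1]+.074*np.sin(th),0*th+.046]]);u=proj(p,P)
            return [u[:,0].min()-e[0],u[:,0].max()-e[0]-e[2],u[:,1].min()-e[1]]
        print('bowl',n,least_squares(f,[.585,-.29]).x)
c=fromcase([29,-55,62]);go(c,90+np.degrees(QC[2]))
E
```

```text
mid (array([307.328, 240.702]), 0.47) [ 27.8435 -45.3665  56.    ]
end (array([312.592, 247.506]), 0.53) [ 17.0251 -83.1564  56.    ]
mid (array([332.416, 237.09 ]), 0.43) [ 12.4135 -50.9793  56.    ]
end (array([335.72 , 235.704]), 0.73) [ 20.5964 -58.8197  56.    ]
end (array([341.376, 235.2  ]), 0.6) [ 28.7102 -74.2791  56.    ]
t [ 25.5625 -30.5707  62.    ]
t [ 25.898  -77.8052  62.    ]
t [ 27.0341 -55.3264  62.    ]
s [ 28.6013 -26.4556  62.    ]
s [ 30.214  -83.9436  62.    ]
s [ 28.3871 -55.4804  62.    ]
cork_bowl s 0.95 [346.5 270.   52.8  44.1]
cork_bowl t 0.72 [390.2 240.5  50.4  46.5]
wine_glass s 0.76 [357.8 198.8  16.7  72.8]
wine_glass t 0.87 [373.9 180.5  40.2  53.2]
pillar_candle s 0.94 [251.2 179.2  16.8  29.9]
pillar_candle s 0.74 [168.  175.2  15.   18.1]
pillar_candle t 0.66 [224.3 165.9  21.4  29.8]
pillar_candle t 0.54 [107.3 191.5  21.2  23.4]
case_lid s 0.57 [205.3 195.2  49.4  37.5]
case_lid t 0.6 [186.6 201.3  67.2  43.4]
bowl s [ 0.5803 -0.3   ]
bowl t [ 0.5731 -0.2961]
tcp [0.2153 0.5867 0.2226] az -110.16 turn -11.79 shift mm [481.1 565.9 160.6] F [-0.3 -0.3  0.2] t 2.65
```

Call:
apply_moves:
  moves:
    - [[0,0,0],-5.9]
    - [[0,0,0],-5.9]
    - [[0.0267,0.0314,0],0]
    - [[0.0267,0.0314,0],0]
    - [[0.0267,0.0314,0],0]
  hand: 0.087

```text
time_s: 3.07
tcp_pos: [0.2811, 0.4808, 0.2222]
ee_rot: [[0.99, -0.144, 0.0], [-0.144, -0.99, -0.001], [0.0, 0.001, -1.0]]
wrist_force: [0.3, -0.6, -0.3]
gripper_width: 1.0
gripper_force: 0.0
```

Call:
apply_moves:
  moves:
    - [[0.0267,0.0314,0],0]
    - [[0.0267,0.0314,0],0]
    - [[0.0267,0.0314,0],0]
    - [[0.0267,0.0314,0],0]
    - [[0.0267,0.0314,0],0]

```text
time_s: 3.48
tcp_pos: [0.3908, 0.3054, 0.223]
ee_rot: [[0.989, -0.145, 0.001], [-0.145, -0.989, 0.001], [0.0, -0.001, -1.0]]
wrist_force: [1.2, 0.7, -0.1]
gripper_width: 0.995
gripper_force: 0.0
```

Call:
apply_moves:
  moves:
    - [[0.0267,0.0314,0],0]
    - [[0.0267,0.0314,0],0]
    - [[0.0267,0.0314,0],0]
    - [[0.0267,0.0314,0],0]
    - [[0.0267,0.0314,0],0]

```text
time_s: 3.9
tcp_pos: [0.5002, 0.1306, 0.223]
ee_rot: [[0.989, -0.145, 0.001], [-0.145, -0.989, 0.0], [0.001, -0.001, -1.0]]
wrist_force: [0.3, 0.8, 0.1]
gripper_width: 0.999
gripper_force: 0.0
```

Call:
apply_moves:
  moves:
    - [[0.0267,0.0314,0],0]
    - [[0.0267,0.0314,0],0]
    - [[0.0267,0.0314,0],0]
    - [[0.0267,0.0314,0.02],0]
    - [[0.0267,0.0314,0.02],0]

```text
time_s: 4.32
tcp_pos: [0.6065, -0.0379, 0.1871]
ee_rot: [[0.989, -0.146, 0.004], [-0.146, -0.989, 0.001], [0.004, -0.001, -1.0]]
wrist_force: [1.6, 2.0, -0.3]
gripper_width: 0.998
gripper_force: 0.0
```

Run:
```python
from h import *
go(fromcase([28.5,-53,61.5]),90+np.degrees(QC[2]))
```

```text
tcp [ 0.6065 -0.0379  0.1871] az -98.37 turn -0.01 shift mm [  2.3   2.9 125.6] F [ 1.6  2.  -0.3] t 4.32
```

Call:
apply_moves:
  moves:
    - [[0,-0.001,0.03],0]
    - [[0,0,0.03],0]
    - [[0,0,0.03],0]
    - [[0,0,0.025],0]
    - [[0,0,0],0]

```text
time_s: 4.73
tcp_pos: [0.6008, -0.0357, 0.0655]
ee_rot: [[0.989, -0.147, -0.012], [-0.147, -0.989, -0.001], [-0.011, 0.003, -1.0]]
wrist_force: [-0.7, -0.2, -1.2]
gripper_width: 1.001
gripper_force: 0.0
```

Run:
```python
from h import *
go(fromcase([28.5,-53,61.5]),90+np.degrees(QC[2]))
t=cap("top");s=cap("scene")
go(fromcase([28.5,-53,61.5]),90+np.degrees(QC[2]))
a=cv2.resize(t["frame"][190:270,280:380],None,fx=4,fy=4,interpolation=cv2.INTER_CUBIC)
b=cv2.resize(s["frame"][180:280,250:350],None,fx=4,fy=4,interpolation=cv2.INTER_CUBIC)
o=np.zeros((400,800,3),np.uint8);o[:320,:400]=a;o[:,400:]=b;cv2.imwrite('pics/p1.png',o)
```

```text
tcp [ 0.6008 -0.0357  0.0655] az -98.45 turn -0.09 shift mm [8.8 4.2 3.9] F [-0.7 -0.2 -1.2] t 4.73
tcp [ 0.605  -0.0352  0.071 ] az -98.33 turn 0.04 shift mm [4.6 5.3 9.5] F [ 0.2 -0.1  0.3] t 4.83
```

View pics/p1.png

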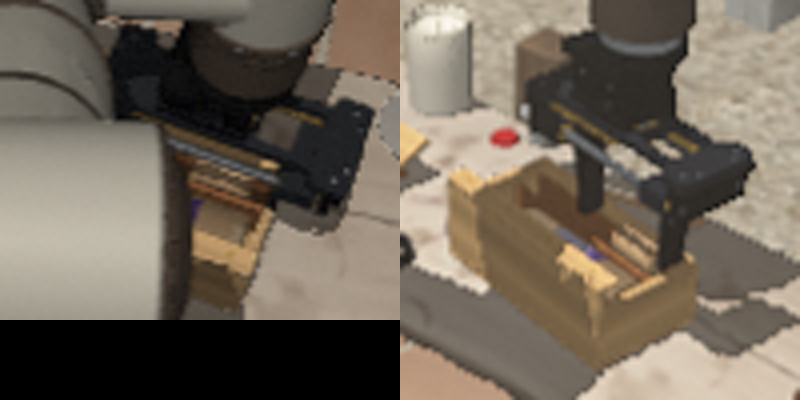

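Call:
apply_moves:
  moves:
    - [[0.0045,0.005,0.003],0]
    - [[0,0,0.004],0]
    - [[0,0,0],0]
    - [[0,0,0],0]

```text
time_s: 5.17
tcp_pos: [0.6091, -0.0406, 0.0651]
ee_rot: [[0.989, -0.146, 0.002], [-0.146, -0.989, 0.0], [0.002, -0.001, -1.0]]
wrist_force: [0.1, -1.5, 0.5]
gripper_width: 0.999
gripper_force: 0.0
```

Run:
```python
from h import *
go(fromcase([28.5,-53,61.5]),90+np.degrees(QC[2]))
```

```text
tcp [ 0.6091 -0.0406  0.0651] az -98.37 turn -0.0 shift mm [-0.2  0.5  3.6] F [ 0.1 -1.5  0.5] t 5.17
```

Call:
apply_moves:
  moves:
    - [[0,0,0.0035],0]
    - [[0,0,0],0]
    - [[0,0,0],0]

```text
time_s: 5.42
tcp_pos: [0.6085, -0.0405, 0.0607]
ee_rot: [[0.989, -0.145, -0.0], [-0.145, -0.989, -0.0], [-0.0, 0.0, -1.0]]
wrist_force: [-0.6, 0.4, -0.2]
gripper_width: 1.002
gripper_force: 0.0
```

Call:
apply_moves:
  moves:
    - [[0,0,0],0]
    - [[0,0,0],0]
    - [[0,0,0],0]
    - [[0,0,0],0]
    - [[0,0,0],0]
  hand: 0.04

```text
time_s: 5.83
tcp_pos: [0.6086, -0.0406, 0.0607]
ee_rot: [[0.989, -0.145, 0.0], [-0.145, -0.989, 0.0], [0.0, -0.0, -1.0]]
wrist_force: [0.5, 0.1, -0.0]
gripper_width: 0.707
gripper_force: 0.0
```

Call:
apply_moves:
  moves:
    - [[0,0,0],0]
    - [[0,0,0],0]
    - [[0,0,0],0]
    - [[0,0,0],0]

```text
time_s: 6.17
tcp_pos: [0.6086, -0.0407, 0.0607]
ee_rot: [[0.989, -0.145, -0.0], [-0.145, -0.989, -0.0], [-0.0, 0.0, -1.0]]
wrist_force: [0.2, -0.3, 0.2]
gripper_width: 0.52
gripper_force: 30.0
```

Call:
apply_moves:
  moves:
    - [[0,0,-0.01],0]
    - [[0,0,-0.02],0]
    - [[0,0,-0.025],0]
    - [[0,0,-0.03],0]
    - [[0,0,-0.02],0]

```text
time_s: 6.58
tcp_pos: [0.6096, -0.0407, 0.1693]
ee_rot: [[0.989, -0.145, 0.004], [-0.145, -0.989, -0.0], [0.004, -0.0, -1.0]]
wrist_force: [0.3, -0.7, 0.5]
gripper_width: 0.517
gripper_force: 30.0
```

Run:
```python
from h import *
s=cap("scene"); print(place(s,"cork_mid"),place(s,"slot_cork"))
st=r.sense(); print(st["gripper_width"],st["gripper_force"],proj(s,[st["tcp_pos"]]))
go([.577,-.298,.12])
```

```text
[(array([234.976, 214.284]), 0.6), (array([311.024, 212.394]), 0.49)] [(array([313.376, 215.796]), 0.54)]
0.5165041792604055 29.99956256506266 [[310.72723457 211.89592006]]
tcp [ 0.6098 -0.0404  0.1686] az -98.35 turn 0 shift mm [  4.7 259.7  48.2] F [-0.2 -0.6  0.2] t 6.73
```

Call:
apply_moves:
  moves:
    - [[0,0.035,0],0]
    - [[0,0.0415,0],0]
    - [[0,0.0415,0],0]
    - [[0,0.0415,0],0]
    - [[0,0.0415,0],0]

```text
time_s: 7.15
tcp_pos: [0.5781, -0.2408, 0.1646]
ee_rot: [[0.989, -0.145, -0.002], [-0.145, -0.989, 0.001], [-0.002, -0.0, -1.0]]
wrist_force: [0.7, -0.1, -1.1]
gripper_width: 0.515
gripper_force: 30.0
```

Call:
apply_moves:
  moves:
    - [[0.003,0.035,0],0]
    - [[0.003,0.02,0],0]
    - [[0,0,0.03],0]
    - [[0,0,0.03],0]
    - [[0,0,0],0]

```text
time_s: 7.57
tcp_pos: [0.572, -0.2935, 0.098]
ee_rot: [[0.989, -0.148, -0.014], [-0.148, -0.989, 0.006], [-0.015, -0.004, -1.0]]
wrist_force: [-1.8, 0.7, -1.4]
gripper_width: 0.516
gripper_force: 30.0
```

Run:
```python
from h import *
go([.580,-.296,.053])
```

```text
tcp [ 0.572  -0.2935  0.098 ] az -98.54 turn 0 shift mm [ 8.9  1.4 44.9] F [-1.8  0.7 -1.4] t 7.57
```

Call:
apply_moves:
  moves:
    - [[0.005,0,0.015],0]
    - [[0,0,0.015],0]
    - [[0,0,0.007],0]
    - [[0,0,0],0]
    - [[0,0,0],0]

```text
time_s: 7.98
tcp_pos: [0.583, -0.2954, 0.0692]
ee_rot: [[0.99, -0.144, 0.001], [-0.144, -0.99, -0.001], [0.001, 0.001, -1.0]]
wrist_force: [0.1, -0.6, 0.2]
gripper_width: 0.521
gripper_force: 30.0
```

Run:
```python
from h import *
go([.580,-.296,.053])
```

```text
tcp [ 0.583  -0.2954  0.0692] az -98.3 turn 0 shift mm [-2.9  1.  16.2] F [ 0.1 -0.6  0.2] t 7.98
```

Call:
apply_moves:
  moves:
    - [[-0.002,0,0.008],0]
    - [[0,0,0.007],0]
    - [[0,0,0],0]
    - [[0,0,0],0]

```text
time_s: 8.32
tcp_pos: [0.58, -0.2951, 0.0534]
ee_rot: [[0.989, -0.145, -0.001], [-0.145, -0.989, 0.0], [-0.001, -0.0, -1.0]]
wrist_force: [0.4, 0.7, -0.5]
gripper_width: 0.517
gripper_force: 30.0
```

Call:
apply_moves:
  moves:
    - [[0,0,0],0]
    - [[0,0,0],0]
    - [[0,0,0],0]
    - [[0,0,0],0]
  hand: 0.072

```text
time_s: 8.65
tcp_pos: [0.5805, -0.2953, 0.054]
ee_rot: [[0.989, -0.145, 0.001], [-0.145, -0.989, -0.0], [0.001, 0.0, -1.0]]
wrist_force: [0.8, -0.5, 0.6]
gripper_width: 0.735
gripper_force: 0.0
```

Call:
apply_moves:
  moves:
    - [[0,0,-0.02],0]
    - [[0,0,-0.04],0]
    - [[0,0,-0.04],0]
    - [[0,0,-0.03],0]
    - [[0,0,0],0]

```text
time_s: 9.07
tcp_pos: [0.5842, -0.297, 0.1927]
ee_rot: [[0.989, -0.144, 0.015], [-0.144, -0.99, -0.006], [0.015, 0.004, -1.0]]
wrist_force: [1.0, -0.4, 1.0]
gripper_width: 0.828
gripper_force: 0.0
```

Run:
```python
from h import *
np.set_printoptions(precision=4,suppress=True)
s=cap("scene");t=cap("top")
for p in (s,t): print(place(p,"cork_mid"),place(p,"slot_cork"))
b=cv2.resize(s["frame"][255:325,335:435],None,fx=4,fy=4,interpolation=cv2.INTER_CUBIC)
a=cv2.resize(t["frame"][220:300,370:460],None,fx=4,fy=4,interpolation=cv2.INTER_CUBIC)
o=np.zeros((320,770,3),np.uint8);o[:280,:400]=b;o[:,405:765]=a;cv2.imwrite('pics/p2.png',o)
# lid refinement with network points
for nm,loc in(("lid_pull",(54,0,21)),("lid_far_edge",(98,0,0)),("case_lid",(0,0,0)),("lid_keeper",(69.5,0,-26))):
    X=T(np.array([loc])/1e3,np.r_[QL,-.375,0])[0]
    for p in(s,t): print(nm,X,proj(p,X)[0],place(p,nm))
```

```text
[(array([358.624, 296.982]), 0.51)] [(array([362.208, 299.586]), 0.43)]
[(array([409.08 , 273.084]), 0.63)] [(array([413.896, 281.106]), 0.62)]
lid_pull [0.5738 0.3144 0.0393] [230.2653 209.9252] [(array([228.984, 207.984]), 0.84)]
lid_pull [0.5738 0.3144 0.0393] [220.0824 220.2128] [(array([217.224, 222.012]), 0.61)]
lid_far_edge [0.6225 0.313  0.0359] [240.3795 206.1159] [(array([241.528, 206.01 ]), 0.67)]
lid_far_edge [0.6225 0.313  0.0359] [225.0301 207.516 ] [(array([227.472, 207.018]), 0.62), (array([220.08 , 216.594]), 0.58)]
case_lid [0.5313 0.3156 0.    ] [221.864  223.0286] [(array([221.424, 221.004]), 0.75)]
case_lid [0.5313 0.3156 0.    ] [217.0522 237.3675] [(array([214.984, 238.182]), 0.74)]
lid_keeper [0.6055 0.3135 0.0013] [237.3564 215.4277] [(array([237.496, 214.41 ]), 0.75)]
lid_keeper [0.6055 0.3135 0.0013] [224.3358 217.0429] [(array([222.208, 213.402]), 0.77), (array([318.024, 226.086]), 0.71)]
```

View pics/p2.png

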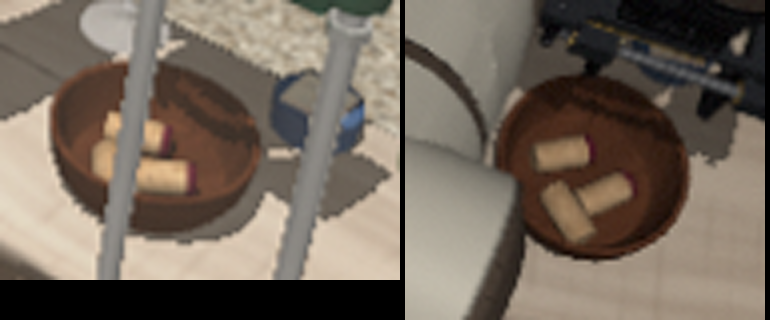

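```bash
cat >> h.py <<'E'
def silfit(nm,M,q0,ex,pics,hull=False):
    ms=[];ps=[]
    for p in pics:
        c=models.cut_out(p,nm)
        c=[x for x in c if np.minimum(x["region"],sil(p,T(M,np.r_[q0,ex]))>.5).sum()>.5*x["region"].sum()]
        if not c: print('none');continue
        m=c[0]["region"].astype(np.uint8)
        if hull:
            h=cv2.convexHull(cv2.findNonZero(m));m=cv2.fillConvexPoly(m*0,h,1)
        ms.append(m.astype(np.float32));ps.append(p)
    def f(v,parts=False):
        qq=np.r_[v,ex]; o=[1-np.minimum(a,m).sum()/np.maximum(a,m).sum() for a,m in((sil(p,T(M,qq)),m) for p,m in zip(ps,ms))]
        return np.round(o,3) if parts else sum(o)
    q0=np.array(q0,float)
    z=minimize(f,q0,method='Nelder-Mead',options=dict(initial_simplex=[q0,q0+[.005,0,0],q0+[0,.005,0],q0+[0,0,.04]],xatol=1e-4,fatol=1e-4))
    print(nm,'q0',f(q0,True),'fit',z.x.round(4),np.degrees(z.x[2]).round(2),f(z.x,True)); return z.x
E
python3 - <<'E'
from h import *
s,t=cap("scene"),cap("top")
silfit("case_lid",LID,QL,[-.375,0],[s,t])
silfit("case_lid",LID,QL,[-.375,0],[s]);silfit("case_lid",LID,QL,[-.375,0],[t])
silfit("bottle_case",CASE,QC,[0,0],[s,t],True)
# point tri of pull, with height const
for p in(s,t):
    for n,z in(("lid_pull",.0393),("case_lid",0),("case_lip",.075),("case_slot",.048)):
        for q in place(p,n)[:1]: print(n,atz(p,q[0],z).round(4))
E
```

```text
case_lid q0 [0.123 0.073] fit [ 0.5321  0.3254 -0.0278] -1.59 [0.042 0.082]
case_lid q0 [0.123] fit [ 0.5325  0.3277 -0.0291] -1.67 [0.039]
case_lid q0 [0.073] fit [ 0.5325  0.3182 -0.0286] -1.64 [0.058]
bottle_case q0 [0.038 0.859] fit [ 0.5897  0.0149 -0.1278] -7.32 [0.035 0.855]
lid_pull [0.5671 0.3265 0.0393]
case_lid [0.5281 0.3202 0.    ]
case_lip [0.5567 0.0277 0.075 ]
case_slot [0.6357 0.0245 0.048 ]
lid_pull [0.5677 0.3151 0.0393]
case_lid [0.5335 0.3254 0.    ]
case_slot [0.6201 0.0035 0.048 ]
```

Run:
```python
from h import *
go([.572,.318,.19]); go([.572,.318,.19],-1.63); print(r.sense()["joints"])
```

```text
tcp [ 0.5803 -0.2952  0.1837] az -98.36 turn 0 shift mm [ -97.3 -605.5   -6.3] F [-0.7  0.1  0.6] t 10.57
tcp [ 0.5803 -0.2952  0.1837] az -98.36 turn 83.27 shift mm [-612.7   25.7   -6.3] F [-0.7  0.1  0.6] t 10.57
[-1.27555605e+01  2.61117736e+01  1.19458471e+00  1.46664988e-03
 -6.50835564e+01  9.43997217e+01]
```

Call:
apply_moves:
  moves:
    - [[-0.0065,-0.0404,0],0]
    - [[-0.0065,-0.0404,0],0]
    - [[-0.0065,-0.0404,0],0]
    - [[-0.0065,-0.0404,0],0]
    - [[-0.0065,-0.0404,0],0]
  hand: 0.06

```text
time_s: 10.98
tcp_pos: [0.5772, -0.089, 0.1839]
ee_rot: [[0.989, -0.146, 0.0], [-0.146, -0.989, -0.0], [0.0, -0.0, -1.0]]
wrist_force: [0.8, 0.2, 0.9]
gripper_width: 0.696
gripper_force: 0.0
```

Call:
apply_moves:
  moves:
    - [[-0.0065,-0.0404,0],0]
    - [[-0.0065,-0.0404,0],0]
    - [[-0.0065,-0.0404,0],0]
    - [[-0.0065,-0.0404,0],0]
    - [[-0.0065,-0.0404,0],0]

```text
time_s: 11.4
tcp_pos: [0.5744, 0.116, 0.184]
ee_rot: [[0.989, -0.145, 0.001], [-0.145, -0.989, 0.0], [0.001, -0.0, -1.0]]
wrist_force: [0.6, -0.8, -0.4]
gripper_width: 0.691
gripper_force: 0.0
```

Call:
apply_moves:
  moves:
    - [[-0.0065,-0.0404,0],0]
    - [[-0.0065,-0.0404,0],0]
    - [[-0.0065,-0.0404,0],0]
    - [[-0.0065,-0.0404,0],0]
    - [[-0.0065,-0.0404,0],0]

```text
time_s: 11.82
tcp_pos: [0.5715, 0.3206, 0.1839]
ee_rot: [[0.989, -0.145, 0.0], [-0.145, -0.989, 0.0], [0.0, -0.0, -1.0]]
wrist_force: [1.4, 0.1, 0.0]
gripper_width: 0.69
gripper_force: 0.0
```

Call:
apply_moves:
  moves:
    - [[0,0,0],-6.9]
    - [[0,0,0],-6.9]
    - [[0,0,0],-6.9]
    - [[0,0,0],-6.9]
    - [[0,0,0],-6.9]

```text
time_s: 12.23
tcp_pos: [0.5718, 0.3188, 0.1835]
ee_rot: [[0.895, 0.446, -0.0], [0.446, -0.895, -0.0], [-0.0, 0.0, -1.0]]
wrist_force: [-0.2, 0.7, -0.5]
gripper_width: 0.688
gripper_force: 0.0
```

Call:
apply_moves:
  moves:
    - [[0,0,0],-6.9]
    - [[0,0,0],-6.9]
    - [[0,0,0],-6.9]
    - [[0,0,0],-6.9]
    - [[0,0,0],-6.9]

```text
time_s: 12.65
tcp_pos: [0.5719, 0.3185, 0.1837]
ee_rot: [[0.485, 0.874, 0.0], [0.874, -0.485, 0.0], [0.0, 0.0, -1.0]]
wrist_force: [-0.6, 0.6, 0.1]
gripper_width: 0.692
gripper_force: 0.0
```

Call:
apply_moves:
  moves:
    - [[0,0,0],-6.9]
    - [[0,0,0],-6.9]
    - [[0,0,0],-6.9]
    - [[0,0,0],-6.9]
    - [[0,0,0],0]

```text
time_s: 13.07
tcp_pos: [0.5719, 0.3185, 0.1837]
ee_rot: [[0.029, 1.0, -0.0], [1.0, -0.029, -0.0], [-0.0, -0.0, -1.0]]
wrist_force: [0.0, -0.6, -0.0]
gripper_width: 0.688
gripper_force: 0.0
```

Run:
```python
from h import *
go([.572,.319,.07],-1.63); print(r.sense()["joints"])
```

```text
tcp [0.5719 0.3185 0.1837] az -1.64 turn -0.01 shift mm [5.000e-01 1.000e-01 1.137e+02] F [ 0.  -0.6 -0. ] t 13.07
[ 4.32440456e+01  2.64499272e+01  1.75096801e+00 -1.36990244e-03
 -6.53039724e+01  1.35115857e+02]
```

Call:
apply_moves:
  moves:
    - [[0,0,0.025],0]
    - [[0,0,0.03],0]
    - [[0,0,0.025],0]
    - [[0,0,0.015],0]
    - [[0,0,0],0]
  hand: 0.04

```text
time_s: 13.48
tcp_pos: [0.5697, 0.3168, 0.0843]
ee_rot: [[0.034, 0.999, -0.007], [0.999, -0.034, -0.005], [-0.005, -0.007, -1.0]]
wrist_force: [-0.8, -1.2, -1.3]
gripper_width: 0.476
gripper_force: 0.0
```

Call:
apply_moves:
  moves:
    - [[0,0,0],0]
    - [[0,0,0],0]

```text
time_s: 13.65
tcp_pos: [0.5729, 0.3192, 0.0901]
ee_rot: [[0.031, 1.0, 0.002], [1.0, -0.031, 0.001], [0.001, 0.002, -1.0]]
wrist_force: [0.5, 0.5, -0.0]
gripper_width: 0.462
gripper_force: 0.0
```

Run:
```python
from h import *
go([.572,.319,.042],-1.63)
s,t=cap("scene"),cap("top")
a=cv2.resize(s["frame"][170:245,180:280],None,fx=6,fy=6,interpolation=cv2.INTER_CUBIC);cv2.imwrite('pics/p3.png',a)
go([.572,.319,.042],-1.63)
```

```text
tcp [0.5729 0.3192 0.0901] az -1.8 turn -0.17 shift mm [-0.3 -1.  48.1] F [ 0.5  0.5 -0. ] t 13.65
tcp [0.5729 0.3193 0.0906] az -1.79 turn -0.16 shift mm [-0.4 -1.  48.6] F [-0.1 -0.4  0.6] t 13.75
```

View pics/p3.png

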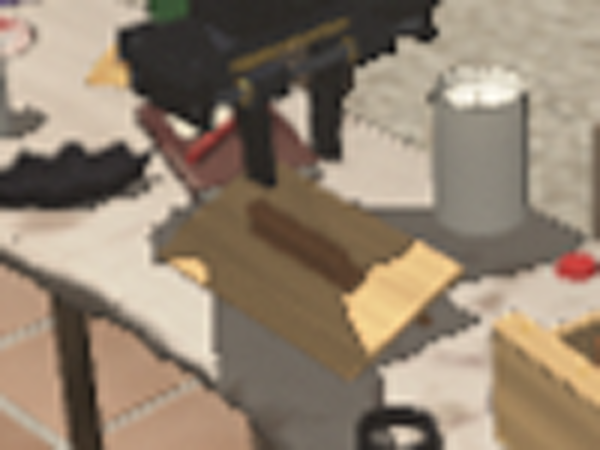

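Call:
apply_moves:
  moves:
    - [[0,-0.001,0.012],0]
    - [[0,0,0.012],0]
    - [[0,0,0.01],0]
    - [[0,0,0],0]
    - [[0,0,0],0]

```text
time_s: 14.17
tcp_pos: [0.5706, 0.3182, 0.0539]
ee_rot: [[0.031, 1.0, -0.001], [1.0, -0.031, -0.001], [-0.001, -0.001, -1.0]]
wrist_force: [0.5, -0.0, -0.8]
gripper_width: 0.461
gripper_force: 0.0
```

Run:
```python
from h import *
go([.572,.319,.042],-1.63)
```

```text
tcp [0.5706 0.3182 0.0539] az -1.76 turn -0.13 shift mm [ 0.8  1.4 11.9] F [ 0.5 -0.  -0.8] t 14.17
```

Call:
apply_moves:
  moves:
    - [[0,0.001,0.006],0]
    - [[0,0,0.0055],0]
    - [[0,0,0],0]
    - [[0,0,0],0]
    - [[0,0,0],0]

```text
time_s: 14.58
tcp_pos: [0.5721, 0.3186, 0.0433]
ee_rot: [[0.031, 1.0, 0.0], [1.0, -0.031, 0.0], [0.0, 0.0, -1.0]]
wrist_force: [-0.6, -0.2, -0.2]
gripper_width: 0.459
gripper_force: 0.0
```

Call:
apply_moves:
  moves:
    - [[0,0,0],0]
    - [[0,0,0],0]
    - [[0,0,0],0]
    - [[0,0,0],0]
    - [[0,0,0],0]
  hand: 0.0

```text
time_s: 15.0
tcp_pos: [0.5717, 0.3185, 0.0433]
ee_rot: [[0.031, 1.0, -0.0], [1.0, -0.031, -0.0], [-0.0, -0.0, -1.0]]
wrist_force: [0.4, 0.4, 1.3]
gripper_width: 0.171
gripper_force: 28.7
```

Run:
```python
from h import *
go([.572,.319,.042],-1.63); print(r.sense()["gripper_width"]*87,r.sense()["gripper_force"])
s,t=cap("scene"),cap("top")
c=[models.cut_out(p,"case_lid") for p in(s,t)]
for p,x in zip((s,t),c):
    if x:
        for pit in(-.375,-.25,-.15,0): 
            # level pose pivot about keeper bottom approx
            print(pit,x[0]["confidence"])
a=cv2.resize(s["frame"][170:245,180:280],None,fx=6,fy=6,interpolation=cv2.INTER_CUBIC);cv2.imwrite('pics/p4.png',a)
```

```text
tcp [0.5717 0.3185 0.0433] az -1.76 turn -0.13 shift mm [0.5 0.3 1.3] F [0.4 0.4 1.3] t 15.0
14.847519580025736 28.72635304927826
-0.375 0.8
-0.25 0.8
-0.15 0.8
0 0.8
-0.375 0.95
-0.25 0.95
-0.15 0.95
0 0.95
```

View pics/p4.png

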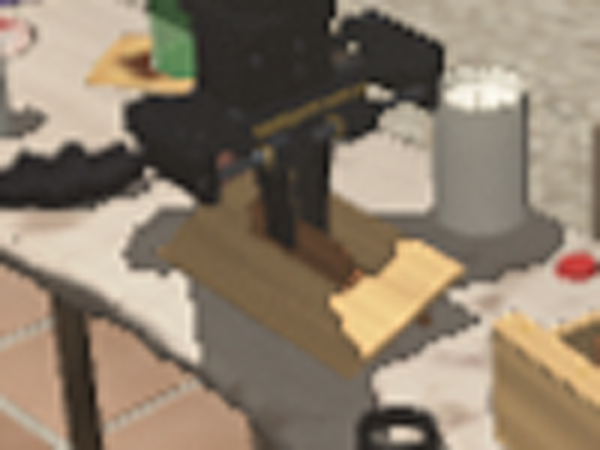

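Call:
apply_moves:
  moves:
    - [[0,0,0],0]
    - [[0,0,-0.003],0]
    - [[0,0,-0.006],0]
    - [[0,0,-0.008],0]
    - [[0,0,-0.01],0]

```text
time_s: 15.62
tcp_pos: [0.5717, 0.3182, 0.0703]
ee_rot: [[0.031, 1.0, -0.001], [1.0, -0.031, -0.001], [-0.001, -0.001, -1.0]]
wrist_force: [-0.1, -1.4, -1.0]
gripper_width: 0.169
gripper_force: 27.7
```

Call:
apply_moves:
  moves:
    - [[0,0,-0.015],0]
    - [[0,0,-0.02],0]
    - [[0,0,-0.02],0]
    - [[0,0,-0.01],0]
    - [[0,0,0],0]

```text
time_s: 16.03
tcp_pos: [0.5736, 0.3197, 0.1392]
ee_rot: [[0.03, 1.0, 0.006], [1.0, -0.03, 0.004], [0.005, 0.006, -1.0]]
wrist_force: [0.8, -0.2, -0.2]
gripper_width: 0.167
gripper_force: 27.7
```

```bash
cat >> h.py <<'E'
def lidfit(q0,pics,nms=("case_lid",)):
    """fit x,y,yaw,pitch,z by hull silhouettes + network points"""
    obs=[]
    for p in pics:
        c=[x for x in models.cut_out(p,"case_lid") if np.minimum(x["region"],sil(p,T(LID,q0))>.3).sum()>.3*x["region"].sum()]
        pts=[(np.array(l)/1e3,place(p,n)) for n,l in(("lid_pull",(54,0,21)),("lid_far_edge",(98,0,0)),("case_lid",(0,0,0)),("lid_keeper",(69.5,0,-26)))]
        for l,pl in pts:
            if pl: print('  pt err',l,(proj(p,T(l[None],q0))[0]-pl[0][0]).round(1),pl[0][1])
        if c:
            m=c[0]["region"].astype(np.uint8)
            k=cv2.convexHull(cv2.findNonZero(m));obs.append((p,cv2.fillConvexPoly(m*0,k,1).astype(np.float32)))
    def f(v,parts=False):
        o=[1-np.minimum(a,m).sum()/np.maximum(a,m).sum() for a,m in((sil(p,T(LID,v)),m) for p,m in obs)]
        return np.round(o,3) if parts else sum(o)
    q0=np.array(q0,float);best=None
    for dp in(0,.15,-.15):
        q1=q0+[0,0,0,dp,0]
        z=minimize(f,q1,method='Nelder-Mead',options=dict(initial_simplex=np.vstack([q1,q1+np.diag([.006,.006,.05,.08,.006])]),xatol=1e-4,fatol=2e-4,maxiter=500))
        if best is None or z.fun<best.fun: best=z
    print('fit',best.x.round(4),'deg',np.degrees(best.x[2:4]).round(1),f(best.x,True),'q0',f(q0,True)); return best.x
E
python3 - <<'E'
from h import *
st=r.sense();print(st["gripper_width"]*87,st["gripper_force"],st["wrist_force"],st["moment"],st["tcp_pos"],st["time_s"])
s,t=cap("scene"),cap("top")
dz=st["tcp_pos"][2]-.0433
lidfit([.532,.320,-.0285,-.375,dz],[s,t])
a=cv2.resize(s["frame"][150:235,180:280],None,fx=6,fy=6,interpolation=cv2.INTER_CUBIC);cv2.imwrite('pics/p5.png',a)
E
```

```text
14.554344718133217 27.710610777139664 [ 0.84604017 -0.18585408 -0.21717527] [-0.01594096 -0.1092071   0.07845278] [0.57355644 0.31971388 0.13917701] 16.0333
  pt err [0.054 0.    0.021] [0.4 2.6] 0.91
  pt err [0.098 0.    0.   ] [ 2.4 -0.9] 0.56
  pt err [0. 0. 0.] [-144.3  -96.8] 0.41
  pt err [ 0.0695  0.     -0.026 ] [ 0.4 -0.4] 0.61
  pt err [0.054 0.    0.021] [-3.1 -2.1] 0.9
  pt err [0.098 0.    0.   ] [-1.4  0.6] 0.74
  pt err [0. 0. 0.] [ 3.  -3.6] 0.97
fit [ 0.5261  0.3161 -0.0059 -0.2866  0.1054] deg [ -0.3 -16.4] [0.106 0.146] q0 [0.132 0.154]
```

View pics/p5.png

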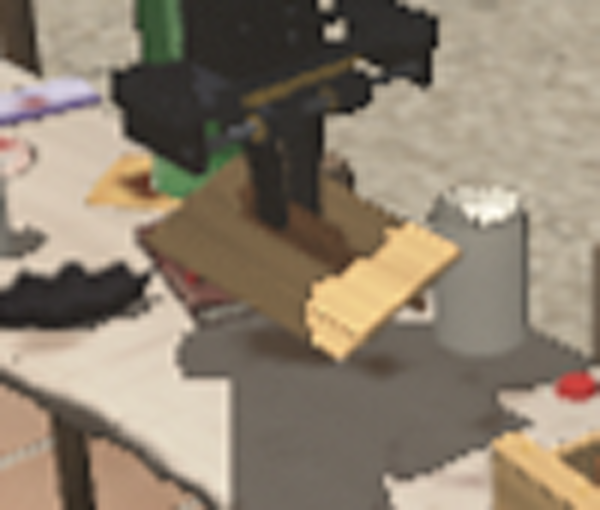

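Run:
```python
from h import *
F=[]
s,t=cap("scene"),cap("top")
for i in range(3): cap("scene"); F.append(r.sense()["wrist_force"])
print(np.mean(F,0),r.sense()["tcp_pos"],r.sense()["moment"])
s,t=cap("scene"),cap("top")
lidfit([.528,.320,-.0285,-.33,.095],[s,t])
```

```text
[-0.10190221 -0.19448197 -1.7973575 ] [0.5719097  0.31856727 0.13518861] [-0.06609418 -0.13066222 -0.00809741]
  pt err [0.054 0.    0.021] [2.  0.4] 0.75
  pt err [0.098 0.    0.   ] [1.  0.2] 0.62
  pt err [0. 0. 0.] [-0.1 -1. ] 0.9
  pt err [ 0.0695  0.     -0.026 ] [1.2 1.3] 0.92
  pt err [0.054 0.    0.021] [-0.5 -1.2] 0.63
  pt err [0.098 0.    0.   ] [-4.3 -0.2] 0.69
  pt err [0. 0. 0.] [0.7 0.8] 0.93
fit [ 0.529   0.3173 -0.0148 -0.3201  0.0969] deg [ -0.9 -18.3] [0.101 0.088] q0 [0.109 0.11 ]
```

Run:
```python
from h import *
s,t=cap("scene"),cap("top")
silfit("bottle_case",CASE,QC,[0,0],[s,t],True)
silfit("bottle_case",CASE,QC,[0,0],[s],True);silfit("bottle_case",CASE,QC,[0,0],[t],True)
go(fromcase([27,0,150]),np.degrees(QC[2]));print(r.sense()["gripper_width"]*87)
lidfit([.529,.3173,-.0285,-.32,.0955],[s,t])
```

```text
bottle_case q0 [0.039 0.033] fit [ 0.5875  0.0146 -0.147 ] -8.42 [0.034 0.03 ]
bottle_case q0 [0.039] fit [ 0.587   0.0139 -0.1408] -8.07 [0.032]
bottle_case q0 [0.033] fit [ 0.5875  0.0145 -0.1466] -8.4 [0.03]
tcp [0.5719 0.3185 0.1351] az -1.76 turn 6.61 shift mm [-297.4   87.3  -14.8] F [-0.4 -0.  -2.1] t 17.78
14.96980218598582
  pt err [0.054 0.    0.021] [ 0.3 -0.4] 0.96
  pt err [0.098 0.    0.   ] [ 1.5 -0.2] 0.76
  pt err [0. 0. 0.] [-0.9  0.3] 0.58
  pt err [ 0.0695  0.     -0.026 ] [ 1.3 -2.1] 0.79
  pt err [0.054 0.    0.021] [-1.2 -1.9] 0.59
  pt err [0.098 0.    0.   ] [-4.   2.2] 0.81
  pt err [0. 0. 0.] [ 2.7 -0.9] 0.97
  pt err [ 0.0695  0.     -0.026 ] [-122.3  -47.8] 0.72
fit [ 0.5279  0.317  -0.0254 -0.2553  0.1021] deg [ -1.5 -14.6] [0.121 0.143] q0 [0.149 0.15 ]
```

Call:
apply_moves:
  moves:
    - [[0,0,-0.01],3.3]
    - [[-0.02,0.006,-0.005],3.3]
    - [[-0.0346,0.0101,0],0]
    - [[-0.0346,0.0101,0],0]
    - [[-0.0346,0.0101,0],0]

```text
time_s: 18.7
tcp_pos: [0.5909, 0.19, 0.1504]
ee_rot: [[0.144, 0.99, 0.0], [0.99, -0.144, 0.0], [0.0, 0.0, -1.0]]
wrist_force: [-0.3, -0.7, -2.2]
gripper_width: 0.168
gripper_force: 27.7
```

Call:
apply_moves:
  moves:
    - [[-0.0346,0.0101,0],0]
    - [[-0.0346,0.0101,0],0]
    - [[-0.0346,0.0101,0],0]
    - [[-0.0346,0.0101,0],0]
    - [[-0.0346,0.0101,0],0]

```text
time_s: 19.12
tcp_pos: [0.6159, 0.0108, 0.1505]
ee_rot: [[0.145, 0.989, 0.0], [0.989, -0.145, 0.0], [0.0, 0.0, -1.0]]
wrist_force: [0.7, 0.2, -2.6]
gripper_width: 0.167
gripper_force: 27.7
```

```bash
sed -i 's/^QC=.*; QL/QC=np.array([.5875,.0146,-.1465]); QL/' h.py
python3 - <<'E'
from h import *
for i in range(2): cap("scene")
s,t=cap("scene"),cap("top")
st=r.sense();p=np.array(st["tcp_pos"])
go(fromcase([27,0,150]),np.degrees(QC[2]));print(st["gripper_width"]*87)
print('tcp in case',incase(p).round(1),'F',st["wrist_force"])
o=fromcase(incase(p)-[42,0,40]);
q=lidfit([o[0],o[1],-.1465,-.29,o[2]],[s,t]); print('lid in case',incase([q[0],q[1],q[4]]).round(1))
q=lidfit(np.r_[o[0],o[1],-.1465,-.29,o[2]],[s]); print('lid in case',incase([q[0],q[1],q[4]]).round(1))
for p in(s,t):
    for n in("case_lid","lid_pull","lid_far_edge","lid_keeper","case_lip"): print(n,[(a.round(1),c) for a,c in place(p,n)])
E
```

```text
tcp [0.6159 0.0114 0.1502] az -8.49 turn -0.1 shift mm [-0.9 -1.5  0.2] F [ 0.4  0.1 -0.9] t 19.32
14.577286245363108
tcp in case [ 28.5   0.9 150.2] F [ 0.37798369  0.1124084  -0.93425038]
  pt err [0.054 0.    0.021] [ 1.1 -1.6] 0.73
  pt err [0.098 0.    0.   ] [-0.7 -2.3] 0.72
  pt err [0. 0. 0.] [-2.6  1.9] 0.91
  pt err [ 0.0695  0.     -0.026 ] [2.7 1.7] 0.65
  pt err [0.054 0.    0.021] [ 0.7 -1.7] 0.97
  pt err [0.098 0.    0.   ] [-3.3  2.7] 0.84
  pt err [0. 0. 0.] [ 0.7 -0.8] 0.97
  pt err [ 0.0695  0.     -0.026 ] [1.9 4.2] 0.89
fit [ 0.5753  0.017  -0.166  -0.373   0.1084] deg [ -9.5 -21.4] [0.066 0.102] q0 [0.079 0.114]
lid in case [-12.4   0.6 108.4]
  pt err [0.054 0.    0.021] [ 1.1 -1.6] 0.73
  pt err [0.098 0.    0.   ] [-0.7 -2.3] 0.72
  pt err [0. 0. 0.] [-2.6  1.9] 0.91
  pt err [ 0.0695  0.     -0.026 ] [2.7 1.7] 0.65
fit [ 0.5803  0.0217 -0.1505 -0.3708  0.1036] deg [ -8.6 -21.2] [0.061] q0 [0.079]
lid in case [ -8.1   5.9 103.6]
case_lid [(array([291.4, 223. ]), 0.91), (array([361.5, 299.4]), 0.66), (array([369.7, 296.7]), 0.3)]
lid_pull [(array([299.1, 212.5]), 0.73)]
lid_far_edge [(array([312. , 210.6]), 0.72), (array([367.9, 293.6]), 0.63)]
lid_keeper [(array([303.6, 217. ]), 0.65), (array([373.1, 295.7]), 0.35)]
case_lip [(array([283.1, 236.1]), 0.98)]
case_lid [(array([314.5, 231.9]), 0.97)]
lid_pull [(array([320.9, 214.3]), 0.97), (array([330.3, 198.5]), 0.62)]
lid_far_edge [(array([330. , 197.7]), 0.84)]
lid_keeper [(array([321.5, 206.9]), 0.89)]
case_lip [(array([313.8, 239.9]), 0.97), (array([416.3, 280.5]), 0.39)]
```

```bash
cat >> h.py <<'E'
def ptfit(q0,n=3,roll=False):
    D=[]
    for i in range(n):
        for nm in("scene","top"):
            p=cap(nm)
            for k,l in(("lid_pull",(54,0,21)),("lid_far_edge",(98,0,0)),("case_lid",(0,0,0)),("lid_keeper",(69.5,0,-26))):
                u=[a for a in place(p,k) if np.linalg.norm(a[0]-proj(p,T(np.array([l])/1e3,q0))[0])<12]
                if u: D.append((p,np.array([l])/1e3,u[0][0],u[0][1]))
            u=[a for a in place(p,"case_lip") if np.linalg.norm(a[0]-proj(p,fromcase([-32.5,0,75]))[0])<12]
            if u: print('lip err',nm,(u[0][0]-proj(p,fromcase([-32.5,0,75]))[0]).round(1))
    f=lambda v:np.concatenate([(proj(p,T(l,v))[0]-u)*c for p,l,u,c in D]+[np.array([(v[2]-q0[2])*100])])
    z=least_squares(f,q0,loss='soft_l1',x_scale=[.01,.01,.1,.1,.01])
    J=z.jac;cov=np.linalg.inv(J.T@J)*2*z.cost/len(f(z.x))
    print(len(D),'pt fit',z.x.round(4),'deg',np.degrees(z.x[2:4]).round(1),'sd',np.sqrt(np.diag(cov)).round(4),'incase',incase([z.x[0],z.x[1],z.x[4]]).round(1)); return z.x
E
python3 - <<'E'
from h import *
p=np.array(r.sense()["tcp_pos"]);o=fromcase(incase(p)-[40.5,0,42])
ptfit(np.r_[o[0],o[1],-.1465,-.35,o[2]]); print('tcp in case',incase(r.sense()["tcp_pos"]).round(1))
E
```

```text
lip err scene [0.3 1.4]
lip err top [ 0.6 -3. ]
lip err scene [1.1 0.4]
lip err top [ 2.3 -0.4]
lip err scene [-0.5  1.2]
lip err top [ 2.5 -2.2]
23 pt fit [ 0.5738  0.0177 -0.1511 -0.35    0.1076] deg [ -8.7 -20.1] sd [0.0025 0.0016 0.011  0.0495 0.0043] incase [-14.    1.  107.6]
tcp in case [ 28.3   2.1 150.2]
```

Call:
apply_moves:
  moves:
    - [[-0.0015,-0.004,0.005],0]
    - [[0,-0.004,0.007],0]
    - [[0,-0.003,0.007],0]
    - [[0,0,0.005],0]
    - [[0,0,0],0]

```text
time_s: 22.78
tcp_pos: [0.6034, 0.0124, 0.1243]
ee_rot: [[0.145, 0.989, -0.003], [0.989, -0.145, -0.001], [-0.001, -0.003, -1.0]]
wrist_force: [-0.4, -0.4, -1.0]
gripper_width: 0.168
gripper_force: 27.7
```

Run:
```python
from h import *
cap("scene");st=r.sense();print('tcp in case',incase(st["tcp_pos"]).round(1),st["wrist_force"].round(1),st["time_s"])
go(fromcase([17,.5,108.5]),np.degrees(QC[2]))
```

```text
tcp in case [ 16.7   0.3 125.1] [-0.1 -0.2 -1.3] 22.8333
tcp [0.6041 0.0125 0.1251] az -8.35 turn 0.04 shift mm [ 0.2  0.3 16.6] F [-0.1 -0.2 -1.3] t 22.83
```

Call:
apply_moves:
  moves:
    - [[0,0.001,0.004],0]
    - [[0,0,0.004],0]
    - [[0,0,0.004],0]
    - [[0,0,0.003],0]
    - [[0,0,0],0]

```text
time_s: 23.25
tcp_pos: [0.6052, 0.0123, 0.1101]
ee_rot: [[0.146, 0.989, -0.002], [0.989, -0.146, -0.0], [-0.001, -0.002, -1.0]]
wrist_force: [-0.2, 0.5, -1.5]
gripper_width: 0.164
gripper_force: 27.7
```

Run:
```python
from h import *
cap("scene");st=r.sense();p=st["tcp_pos"];print('tcp in case',incase(p).round(1),st["wrist_force"].round(1),st["time_s"])
o=fromcase(incase(p)-[41,0,42.3])
ptfit(np.r_[o[0],o[1],-.1465,-.355,o[2]],3); st=r.sense();print('tcp in case',incase(st["tcp_pos"]).round(1),st["wrist_force"].round(1))
s=cap("scene");cv2.imwrite('pics/p6.png',cv2.resize(s["frame"][185:270,240:340],None,fx=7,fy=7,interpolation=cv2.INTER_CUBIC))
```

```text
tcp in case [ 18.1   0.4 110.6] [ 0.5 -1.1 -1.9] 23.3
lip err top [3.5 1.3]
lip err scene [-0.2  2. ]
lip err top [ 1.3 -0.4]
lip err scene [-1.6  4.3]
lip err top [0.1 1.5]
24 pt fit [ 0.5615  0.0171 -0.1489 -0.3177  0.0728] deg [ -8.5 -18.2] sd [0.0023 0.0014 0.0099 0.0449 0.0037] incase [-26.   -1.3  72.8]
tcp in case [ 18.3   0.5 111.2] [-0.4 -0.3 -1.5]
```

Call:
apply_moves:
  moves:
    - [[0.0008,0,0.003],0]
    - [[0,-0.002,0],0]
    - [[0,-0.002,0],0]
    - [[0,-0.002,0],0]
    - [[0,-0.002,0],0]

```text
time_s: 25.57
tcp_pos: [0.5977, 0.0144, 0.1081]
ee_rot: [[0.145, 0.989, -0.0], [0.989, -0.145, -0.0], [-0.0, -0.0, -1.0]]
wrist_force: [0.6, -0.4, -2.2]
gripper_width: 0.165
gripper_force: 27.7
```

Run:
```python
from h import *
st=r.sense();p=st["tcp_pos"];print('tcp in case',incase(p).round(1),st["wrist_force"].round(1),st["moment"].round(2),st["time_s"])
cap("scene");st=r.sense();p=st["tcp_pos"];print('tcp in case',incase(p).round(1),st["wrist_force"].round(1),st["moment"].round(2),st["time_s"])
```

```text
tcp in case [ 10.1   1.3 108.1] [ 0.6 -0.4 -2.2] [-0.06 -0.09  0.01] 25.5667
tcp in case [  9.6   1.3 108.2] [-0.6 -0.2 -2.1] [-0.06 -0.02 -0.02] 25.6167
```

Call:
apply_moves:
  moves:
    - [[0,-0.002,0],0]
    - [[0,-0.002,0],0]
    - [[0,-0.001,0],0]
    - [[0,0,0],0]

```text
time_s: 25.95
tcp_pos: [0.5927, 0.0152, 0.1083]
ee_rot: [[0.145, 0.989, -0.0], [0.989, -0.145, 0.0], [0.0, -0.0, -1.0]]
wrist_force: [0.4, 0.2, -1.3]
gripper_width: 0.17
gripper_force: 27.7
```

Run:
```python
from h import *
for i in range(2):
    cap("scene");st=r.sense();p=st["tcp_pos"];print('tcp in case',incase(p).round(1),st["wrist_force"].round(1),st["moment"].round(2),st["time_s"],st["gripper_width"])
```

```text
tcp in case [  5.3   1.3 108.3] [ 0.6 -0.6 -1.7] [-0.05 -0.09  0.04] 26.0 0.1676902471663031
tcp in case [  5.4   1.4 108.3] [ 1.1 -0.3 -2.5] [-0.11 -0.13  0.  ] 26.05 0.16798685002155406
```

Call:
apply_moves:
  moves:
    - [[0,-0.0015,0.0005],0]
    - [[0,-0.0015,0.0005],0]
    - [[0,-0.0015,0.0005],0]
    - [[0,0,0],0]
    - [[0,0,0],0]

```text
time_s: 26.47
tcp_pos: [0.5884, 0.0158, 0.1066]
ee_rot: [[0.145, 0.989, -0.0], [0.989, -0.145, -0.0], [-0.0, -0.0, -1.0]]
wrist_force: [0.4, 0.6, -1.5]
gripper_width: 0.163
gripper_force: 27.7
```

Run:
```python
from h import *
for i in range(2):
    cap("scene");st=r.sense();p=st["tcp_pos"];print('tcp in case',incase(p).round(1),st["wrist_force"].round(1),st["moment"].round(2),st["time_s"],st["gripper_width"])
o=fromcase(incase(p)-[42,.5,41.5])
ptfit(np.r_[o[0],o[1],-.1465,-.34,o[2]],2)
```

```text
tcp in case [  0.9   1.3 106.7] [ 0.9  0.3 -1.1] [ 0.06 -0.08  0.  ] 26.5167 0.1682968119014481
tcp in case [  0.9   1.3 106.7] [-0.8  0.4 -1.3] [-0.04 -0.13  0.06] 26.5667 0.16951741860055267
lip err top [-1.1  1.4]
lip err scene [ 0.5 -1.4]
lip err top [ 1.  -0.3]
16 pt fit [ 0.5425  0.0222 -0.1499 -0.3456  0.0681] deg [ -8.6 -19.8] sd [0.0027 0.0017 0.0101 0.0528 0.0043] incase [-45.7   0.9  68.1]
```

Call:
apply_moves:
  moves:
    - [[0,-0.001,0],0]
    - [[0,-0.001,0],0]
    - [[0,0,0],0]

```text
time_s: 28.02
tcp_pos: [0.5863, 0.0161, 0.1067]
ee_rot: [[0.145, 0.989, -0.0], [0.989, -0.145, -0.0], [-0.0, -0.0, -1.0]]
wrist_force: [-0.3, -0.4, -1.8]
gripper_width: 0.167
gripper_force: 27.7
```

Call:
apply_moves:
  moves:
    - [[0,-0.001,0],0]
    - [[0,-0.001,0],0]
    - [[0,0,0],0]

```text
time_s: 28.27
tcp_pos: [0.5851, 0.0164, 0.107]
ee_rot: [[0.145, 0.989, 0.001], [0.989, -0.145, 0.0], [0.0, 0.001, -1.0]]
wrist_force: [2.0, -0.6, -0.6]
gripper_width: 0.167
gripper_force: 28.2
```

Run:
```python
from h import *
F=[];M=[]
for i in range(3):
    cap("scene");st=r.sense();F.append(st["wrist_force"]);M.append(st["moment"])
p=st["tcp_pos"];print('tcp in case',incase(p).round(1),np.mean(F,0).round(1),np.mean(M,0).round(2),st["time_s"],st["gripper_width"])
```

```text
tcp in case [ -2.6   1.4 107. ] [ 1.9 -0.8 -1. ] [-0.25 -0.55  0.02] 28.4167 0.16994416857694847
```

Call:
apply_moves:
  moves:
    - [[0,0.0008,0.001],0]
    - [[0,0,0.001],0]
    - [[0,0,0.001],0]
    - [[0,0,0],0]

```text
time_s: 28.75
tcp_pos: [0.5853, 0.0163, 0.1034]
ee_rot: [[0.145, 0.989, -0.0], [0.989, -0.145, -0.0], [-0.0, -0.0, -1.0]]
wrist_force: [0.8, -0.4, -1.5]
gripper_width: 0.17
gripper_force: 27.9
```

Call:
apply_moves:
  moves:
    - [[0,0,0.001],0]
    - [[0,0,0.001],0]
    - [[0,0,0],0]

```text
time_s: 29.0
tcp_pos: [0.5856, 0.0163, 0.1017]
ee_rot: [[0.145, 0.989, 0.0], [0.989, -0.145, -0.0], [-0.0, 0.0, -1.0]]
wrist_force: [0.6, -0.7, -1.1]
gripper_width: 0.171
gripper_force: 27.6
```

```bash
cat >> h.py <<'E'
def stat(n=2):
    F=[];M=[]
    for i in range(n):
        cap("scene");st=r.sense();F.append(st["wrist_force"]);M.append(st["moment"])
    p=st["tcp_pos"];print('tcp in case',incase(p).round(1),np.mean(F,0).round(1),np.mean(M,0).round(2),st["time_s"],st["gripper_width"])
E
python3 - <<'E'
from h import *
stat()
E
```

```text
tcp in case [ -2.2   1.3 101.8] [-0.1 -0.5 -0.7] [-0.09 -0.38  0.03] 29.1 0.16766258804453965
```

Call:
apply_moves:
  moves:
    - [[0,0.001,0.0013],0]
    - [[0,0.0012,0.0013],0]
    - [[0,0.0012,0.0013],0]
    - [[0,0,0],0]

```text
time_s: 29.43
tcp_pos: [0.5895, 0.0157, 0.098]
ee_rot: [[0.145, 0.989, 0.001], [0.989, -0.145, -0.0], [0.0, 0.001, -1.0]]
wrist_force: [1.7, -0.1, 2.4]
gripper_width: 0.161
gripper_force: 27.9
```

Run:
```python
from h import *
stat()
```

```text
tcp in case [ 1.7  1.4 98.1] [ 1.7 -0.6  2.2] [-0.29 -0.52  0.02] 29.5333 0.15860668742733117
```

Call:
apply_moves:
  moves:
    - [[0,0.001,0.0013],0]
    - [[0,0.001,0.0013],0]
    - [[0,0.001,0.0013],0]
    - [[0,0,0],0]

```text
time_s: 29.87
tcp_pos: [0.5928, 0.0152, 0.0943]
ee_rot: [[0.145, 0.989, 0.002], [0.989, -0.145, -0.0], [0.0, 0.002, -1.0]]
wrist_force: [3.6, -1.4, 4.5]
gripper_width: 0.155
gripper_force: 28.6
```

Run:
```python
from h import *
stat()
p=r.sense()["tcp_pos"];ptfit(np.r_[fromcase([-43,0,60])[:2],-.1465,-.2,.06],2)
```

```text
tcp in case [ 5.1  1.5 94.5] [ 3.3 -1.7  4.7] [-0.6  -0.99 -0.02] 29.9667 0.16054696680834576
lip err scene [-0.5  2.9]
lip err top [2.  0.7]
lip err scene [-0.6 -0. ]
lip err top [4.7 1.1]
13 pt fit [ 0.5353  0.0197 -0.1476 -0.0803  0.0681] deg [-8.5 -4.6] sd [0.0033 0.0027 0.0104 0.0642 0.0057] incase [-52.3  -2.6  68.1]
```

Call:
apply_moves:
  moves:
    - [[0,0.0013,0.0013],0]
    - [[0,0.001,0.0013],0]
    - [[0,0.001,0.0013],0]
    - [[0,0,0],0]

```text
time_s: 31.5
tcp_pos: [0.5947, 0.015, 0.0894]
ee_rot: [[0.145, 0.989, -0.001], [0.989, -0.145, 0.0], [-0.0, -0.001, -1.0]]
wrist_force: [3.2, -0.2, 1.8]
gripper_width: 0.153
gripper_force: 29.4
```

Run:
```python
from h import *
stat()
p=r.sense()["tcp_pos"];q=ptfit(np.r_[fromcase([-43,0,60])[:2],-.1465,-.1,.06],2)
s,t=cap("scene"),cap("top")
lidfit(np.r_[fromcase([-43,0,60])[:2],-.1465,-.1,.06],[s,t])
```

```text
tcp in case [ 6.9  1.4 89.5] [ 3.5 -0.3  2.8] [-0.08 -0.87  0.02] 31.6 0.15523906842272978
lip err scene [0.2 1.6]
lip err top [ 2.  -0.1]
lip err top [2.3 0.4]
14 pt fit [ 0.5413  0.0245 -0.1487 -0.0395  0.0633] deg [-8.5 -2.3] sd [0.0031 0.0023 0.0109 0.063  0.0054] incase [-47.1   3.   63.3]
  pt err [0.054 0.    0.021] [0.3 1.5] 0.74
  pt err [0.098 0.    0.   ] [-1.3 -3.6] 0.71
  pt err [0. 0. 0.] [2.2 0.8] 0.69
  pt err [ 0.0695  0.     -0.026 ] [-0.  -0.3] 0.78
  pt err [0.054 0.    0.021] [-0.1 -0.3] 0.77
  pt err [0.098 0.    0.   ] [-3.7 -1.7] 0.55
  pt err [0. 0. 0.] [-107.1  -32.5] 0.23
  pt err [ 0.0695  0.     -0.026 ] [-2.3  1.9] 0.75
fit [ 0.5553  0.0223 -0.2035  0.1919  0.074 ] deg [-11.7  11. ] [0.168 0.226] q0 [0.238 0.325]
```

Call:
apply_moves:
  moves:
    - [[0,0.0015,0.0012],0]
    - [[0,0.001,0.001],0]
    - [[0,0,0],0]

```text
time_s: 33.65
tcp_pos: [0.5968, 0.0141, 0.0874]
ee_rot: [[0.146, 0.989, -0.002], [0.989, -0.146, -0.001], [-0.001, -0.002, -1.0]]
wrist_force: [-1.6, 0.0, 2.1]
gripper_width: 0.152
gripper_force: 29.7
```

Run:
```python
from h import *
stat()
```

```text
tcp in case [ 9.4  1.  87.6] [-2.4  0.2  1.4] [ 0.04  0.82 -0.01] 33.75 0.15237682311268388
```

Call:
apply_moves:
  moves:
    - [[0,-0.0005,0.001],0]
    - [[0,0,0.001],0]
    - [[0,0,0],0]

```text
time_s: 34.0
tcp_pos: [0.5977, 0.0142, 0.0862]
ee_rot: [[0.145, 0.989, 0.002], [0.989, -0.145, -0.001], [-0.0, 0.002, -1.0]]
wrist_force: [0.1, -1.6, 3.3]
gripper_width: 0.158
gripper_force: 29.9
```

Run:
```python
from h import *
stat()
q=ptfit(np.r_[fromcase([-42.5,0,60])[:2],-.1465,-.02,.06],3)
```

```text
tcp in case [10.1  1.1 86.3] [ 0.1 -3.   3. ] [-0.77  0.18  0.01] 34.1 0.15696985920228487
lip err scene [2.5 1.6]
lip err top [ 2.5 -0.7]
lip err scene [-1.2  3.3]
lip err top [ 0.3 -1.7]
lip err scene [2.7 0.2]
lip err top [-3.1  1.2]
21 pt fit [ 0.5417  0.0204 -0.1475  0.0169  0.0661] deg [-8.4  1. ] sd [0.0025 0.0021 0.0096 0.0443 0.0038] incase [-46.2  -0.9  66.1]
```

Call:
apply_moves:
  moves:
    - [[0,0,0.001],0]
    - [[0,0,0.001],0]
    - [[0,0,0],0]
    - [[0,0,0],0]

```text
time_s: 36.23
tcp_pos: [0.5978, 0.0147, 0.0856]
ee_rot: [[0.145, 0.989, 0.002], [0.989, -0.145, -0.0], [0.0, 0.002, -1.0]]
wrist_force: [-0.7, -3.1, 10.9]
gripper_width: 0.157
gripper_force: 30.0
```

Run:
```python
from h import *
stat()
s=cap("scene");t=cap("top")
a=cv2.resize(s["frame"][190:280,245:345],None,fx=4.5,fy=4.5,interpolation=cv2.INTER_CUBIC)
b=cv2.resize(t["frame"][190:275,270:355],None,fx=4,fy=4,interpolation=cv2.INTER_CUBIC)
o=np.zeros((405,795,3),np.uint8);o[:,:450]=a;o[:340,455:795]=b;cv2.imwrite('pics/p7.png',o)
```

```text
tcp in case [10.2  1.6 85.5] [-0.9 -3.1 11.2] [-0.86  0.16  0.02] 36.3333 0.15279250144253567
```

Call:
apply_moves:
  moves:
    - [[0,0,-0.0008],0]
    - [[0,0,0],0]

```text
time_s: 36.6
tcp_pos: [0.5978, 0.0147, 0.0856]
ee_rot: [[0.145, 0.989, 0.002], [0.989, -0.145, 0.0], [0.001, 0.002, -1.0]]
wrist_force: [0.5, -2.3, 7.0]
gripper_width: 0.154
gripper_force: 30.0
```

Call:
apply_moves:
  moves:
    - [[0,0,0],0]
    - [[0,0,0],0]
    - [[0,0,0],0]
    - [[0,0,0],0]
  hand: 0.035

```text
time_s: 36.93
tcp_pos: [0.5959, 0.0148, 0.0834]
ee_rot: [[0.146, 0.989, -0.002], [0.989, -0.146, 0.0], [-0.0, -0.002, -1.0]]
wrist_force: [-0.2, 0.2, -0.6]
gripper_width: 0.355
gripper_force: 0.0
```

Call:
apply_moves:
  moves:
    - [[0,0,-0.01],0]
    - [[0,0,-0.02],0]
    - [[0,0,-0.03],0]
    - [[0,0,-0.04],0]
    - [[0,0,-0.04],0]

```text
time_s: 37.35
tcp_pos: [0.5961, 0.0145, 0.2259]
ee_rot: [[0.145, 0.989, -0.002], [0.989, -0.145, -0.0], [-0.001, -0.002, -1.0]]
wrist_force: [1.6, 1.2, 0.2]
gripper_width: 0.399
gripper_force: 0.0
```

Call:
apply_moves:
  moves:
    - [[0.04,0,-0.01],0]
    - [[0.04,0,0],0]
    - [[0.04,0,0],0]
    - [[0.04,0,0],0]
    - [[0.04,0,0],0]

```text
time_s: 37.77
tcp_pos: [0.6257, 0.2142, 0.2355]
ee_rot: [[0.146, 0.989, 0.0], [0.989, -0.146, 0.001], [0.001, 0.0, -1.0]]
wrist_force: [0.8, 0.1, 0.7]
gripper_width: 0.401
gripper_force: 0.0
```

Run:
```python
from h import *
stat()
s=cap("scene");t=cap("top")
q=ptfit(np.r_[fromcase([-42.5,0,60])[:2],-.1465,0,.06],2)
a=cv2.resize(s["frame"][190:280,245:345],None,fx=4.5,fy=4.5,interpolation=cv2.INTER_CUBIC)
b=cv2.resize(t["frame"][190:275,270:355],None,fx=4,fy=4,interpolation=cv2.INTER_CUBIC)
# model outline of home
for im,p,k,o in((a,s,4.5,(245,190)),(b,t,4,(270,190))):
    for P in([(53,-99,60),(53,99,60)],[(57.5,-99,68),(57.5,99,68),(-32.5,99,68)],[(57.5,-99,60),(57.5,99,60)],[(57.5,-99,68),(-25.5,-99,68)],[(57.5,-99,60),(-32.5,-99,60)]):
        u=((proj(p,[fromcase(x) for x in P])-o+.5)*k).astype(np.int32); cv2.polylines(im,[u.reshape(-1,1,2)],False,(255,0,255),1)
o=np.zeros((405,795,3),np.uint8);o[:,:450]=a;o[:340,455:795]=b;cv2.imwrite('pics/p7.png',o)
```

```text
tcp in case [  8.4 206.7 233.9] [ 1.8  0.7 -0. ] [ 0.08 -0.27 -0.06] 37.8667 0.4005572434789256
lip err scene [-1.6  2.3]
lip err top [1.9 1.5]
lip err scene [-0.6  2.5]
16 pt fit [ 0.5472  0.0235 -0.1499 -0.0376  0.0564] deg [-8.6 -2.2] sd [0.0022 0.0016 0.009  0.04   0.0035] incase [-41.1   2.9  56.4]
```

View pics/p7.png

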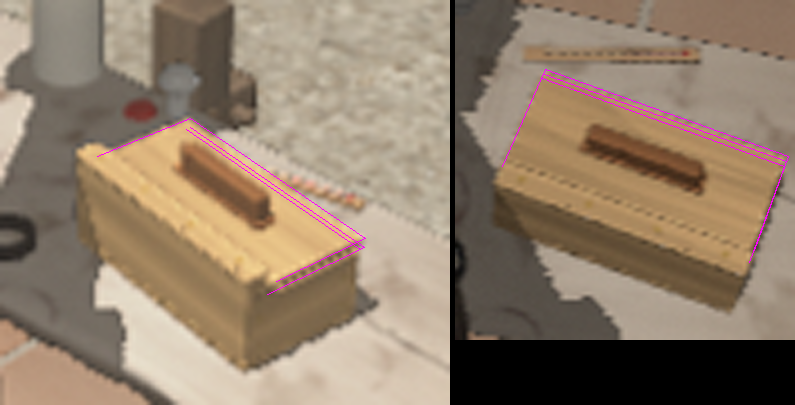

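Call:
apply_moves:
  moves:
    - [[-0.04,0,0],0]
    - [[-0.04,0,0],0]
    - [[-0.04,0,0],0]
    - [[-0.04,0,0],0]
    - [[-0.04,0.001,0],0]
  hand: 0.0

```text
time_s: 39.58
tcp_pos: [0.5973, 0.0129, 0.2348]
ee_rot: [[0.145, 0.99, 0.0], [0.99, -0.145, 0.0], [0.0, 0.0, -1.0]]
wrist_force: [0.4, -0.3, 0.3]
gripper_width: 0.112
gripper_force: 0.0
```

Call:
apply_moves:
  moves:
    - [[0,0,0.025],0]
    - [[0,0,0.03],0]
    - [[0,0,0.03],0]
    - [[0,0,0.02],0]
    - [[0,0,0],0]

```text
time_s: 40.0
tcp_pos: [0.5946, 0.0136, 0.1247]
ee_rot: [[0.147, 0.989, -0.01], [0.989, -0.147, -0.001], [-0.003, -0.009, -1.0]]
wrist_force: [0.0, -0.6, 0.7]
gripper_width: 0.008
gripper_force: 0.0
```

Run:
```python
from h import *
stat()
```

```text
tcp in case [ 10.6   1.2 129.7] [0.6 0.  0.7] [-0.09 -0.13  0.01] 40.1 0.004167847123426531
```

Over the bar; going down to it in small steps to feel its height (92 mm if home).

Call:
apply_moves:
  moves:
    - [[0,0,0.01],0]
    - [[0,0,0.01],0]
    - [[0,0,0.008],0]
    - [[0,0,0.004],0]
    - [[0,0,0],0]

```text
time_s: 40.52
tcp_pos: [0.5972, 0.0143, 0.0964]
ee_rot: [[0.145, 0.989, -0.002], [0.989, -0.145, -0.0], [-0.001, -0.002, -1.0]]
wrist_force: [-0.8, -0.0, 0.4]
gripper_width: 0.008
gripper_force: 0.0
```

Call:
apply_moves:
  moves:
    - [[0,0,0.001],0]
    - [[0,0,0.001],0]
    - [[0,0,0],0]

```text
time_s: 40.77
tcp_pos: [0.5981, 0.0144, 0.0958]
ee_rot: [[0.145, 0.989, 0.0], [0.989, -0.145, 0.0], [0.0, 0.0, -1.0]]
wrist_force: [-0.2, 0.8, 0.1]
gripper_width: 0.005
gripper_force: 0.0
```

Run:
```python
from h import *
stat(1)
```

```text
tcp in case [10.5  1.4 95.8] [-0.5  0.3 -0.1] [-0.11 -0.13 -0.06] 40.8167 -0.003281404490014894
```

Call:
apply_moves:
  moves:
    - [[0,0,0.0015],0]
    - [[0,0,0.0015],0]
    - [[0,0,0],0]

```text
time_s: 41.07
tcp_pos: [0.598, 0.0144, 0.0926]
ee_rot: [[0.145, 0.989, 0.0], [0.989, -0.145, 0.0], [0.0, 0.0, -1.0]]
wrist_force: [0.6, -0.6, -0.5]
gripper_width: 0.005
gripper_force: 0.0
```

Call:
apply_moves:
  moves:
    - [[0,0,0.001],0]
    - [[0,0,0.001],0]
    - [[0,0,0],0]

```text
time_s: 41.32
tcp_pos: [0.598, 0.0144, 0.0924]
ee_rot: [[0.145, 0.989, 0.001], [0.989, -0.145, -0.0], [-0.0, 0.001, -1.0]]
wrist_force: [-2.1, 0.3, 8.9]
gripper_width: 0.004
gripper_force: 4.4
```

Run:
```python
from h import *
stat(1)
```

```text
tcp in case [10.5  1.4 92.4] [-3.5  0.3  9.1] [0.12 0.95 0.01] 41.3667 0.009483163335868669
```

Call:
apply_moves:
  moves:
    - [[0,0,-0.005],0]
    - [[0,0,-0.02],0]
    - [[0,0,-0.04],0]
    - [[0,0,-0.04],0]
    - [[0,0,-0.03],0]

```text
time_s: 41.78
tcp_pos: [0.5987, 0.0143, 0.229]
ee_rot: [[0.145, 0.989, 0.003], [0.989, -0.145, -0.0], [0.0, 0.003, -1.0]]
wrist_force: [0.6, -1.0, 0.5]
gripper_width: 0.007
gripper_force: 0.0
```

Run:
```python
from h import *
stat(2)
q=ptfit(np.r_[fromcase([-42.5,0,60])[:2],-.1465,0,.06],1)
s,t=cap("scene"),cap("top")
for n in("wine_glass","pillar_candle","slot_cork"): print(n,[place(p,n)[:1] for p in(s,t)])
print(r.finish_job())
```

```text
tcp in case [ 13.6   2.1 232.5] [1.4 0.6 3. ] [-0.06 -0.28 -0.01] 41.8833 0.008826782007198376
lip err scene [-0.2  1.4]
lip err top [ 0.9 -1.2]
8 pt fit [ 0.5413  0.026  -0.1498  0.0221  0.0599] deg [-8.6  1.3] sd [0.0031 0.0028 0.0088 0.0598 0.0056] incase [-47.4   4.5  59.9]
wine_glass [[(array([365.008, 256.2  ]), 0.93)], [(array([384.384, 218.904]), 0.96)]]
pillar_candle [[(array([259.672, 203.7  ]), 0.74)], [(array([232.008, 185.388]), 0.77)]]
slot_cork [[(array([364.896, 303.786]), 0.38)], [(array([415.8  , 278.208]), 0.5)]]
the job is handed in; nothing more can be done
None
```

The stray cork is in the bowl, the lid lies flat and released on the case (a 9 N press met its bar at 92.4 mm against 92 mm when home), the bottle was left in the case, and glass and candle still stand. Handed in at about 42 s.

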